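# Rock a stuck sensor cartridge out of its dock and seat it in the service stand

### The arm

A 6-joint arm with a two-finger parallel gripper is mounted at the origin on the work surface. World frame = base frame: x ahead of the robot, y to its left, z up, the work surface at z = 0. Lengths are in m, angles in rad, forces in N, time in s.
With the tool pointing down it reaches from about 0.2 to 0.875 m from the base axis. Payload 3.4 kg.
Tool frame: the origin (TCP) lies on the front face of the gripper's body, between the roots of the fingers; the fingertips stand 97 mm ahead of it and the grasp point (between the pads) lies 78 mm ahead of it; z points along the fingers, y is the direction in which the jaws open and shut (so a half turn about z gives the same grasp; the last joint's range is limited). The gripper opens to 94 mm and grips with 3 to 60 N. Pads are 16 mm wide; open, the fingers measure 119 mm over their backs; the gripper's body (75 mm by 177 mm) begins 78 mm behind the grasp point.
Start: joints at [-1.357, 0.276, 1.505, -0, 1.361, -0.121], TCP at [0.189, -0.543, 0.303] pointing down, gripper open.
Joint ranges: [-2.89, 2.89], [-0.75, 2.08], [0.22, 2.7], [-1.18, 4.32], [0.11, 2.71], [-2.7, 2.7]. Speed limits (rad/s): [2.57, 2.57, 3.14, 3.14, 3.14, 3.14].

### API

Orientations are given as [roll, pitch, yaw] about the fixed x, y, z axes, in that order (R = Rz(yaw) Ry(pitch) Rx(roll)).
In Python, from workcell import ctrl gives the robot as it stands.
- The arm moves only by the tool arm_command, never from a script. Its argument "increments" is a list of rows, each an object with "gripper": the finger opening in m, from 0 to 0.094; "linear": the shift along the tool's x, y, z in m, a list of three; "rot": the turn, a rotation vector about the tool's x, y, z in rad, a list of three. In form: [{"gripper": gripper, "linear": [dx, dy, dz], "rot": [ax, ay, az]}, ...]. A call has 1 to 8 rows; each row is the pose to reach, as a shift and turn from the pose commanded when the call began, along the tool's axes at that moment; what a row does not reach only later rows make up. A row lasts 1/10 s, in which the tool goes at most 50 mm and 8.59 degrees, less where a joint would pass 70% of its speed; a pose out of reach is approached as far as the arm can. A call with a gripper value outside its range is refused whole. The fingers move at their own pace and stop on an object; "grip_force" is the grip in N (left out, the last holds). Time passes only in rows, so rows that repeat a pose let the fingers close. It gives the time, the measured TCP pose, the force and the opening at its end, in the units of the state.
- ctrl.state(): the state, without advancing time (a new reading comes with each control period).
- ctrl.read_camera(name): name is "scene" or "side" or "wrist"; returns a dict with "image" (384x512x3 uint8, red, green, blue), "fov_y" (degrees; the focal length in pixels is half the picture's height over the tangent of half this angle, whatever the lens; pixels are square), "cx", "cy" (the principal point, pixels), "extrinsics" (4x4, takes a point from camera to world coordinates); the wrist camera has in their place "hand_eye" (4x4, takes a point from camera to tool coordinates, whose origin is the TCP and whose axes are the flange's). Camera axes: x right, y up, looking along -z (the intrinsics and any distortion apply to the point x, -y, -z); pixel columns grow to the right and rows downward; lengths in m; the calibration is good to about 2 mm. A picture is of the moment at which its call begins: read the wrist's pose just before it. There is no depth.
- ctrl.hand_in(): hands the job in, once; it reports no verdict.
Trained networks look in the newest picture that a camera, given by its name, has taken for a name from the list of things; names that differ only in an ending like _2 or _b are one class to them, and where a whole thing is asked for, a point or a joint stands for the part that bears it (a point fixed in the world has none). Each returns a list of dicts, best first, with "score" (0 to 1); they miss things now and then, are a little off and sometimes report something else, mostly with a low value. They report only what shows in the picture. A call takes as long as a camera call. They do not tell look-alikes from the thing itself.
- ctrl.silhouettes(camera, query): "mask" (384x512 bool, what is visible of it) and "at" ([column, row] in pixels, amid what is visible of it).
- ctrl.landmark_of(camera, query): "at" ([column, row] in pixels: a listed point, or the origin of a listed thing).
The state is a dict: "t": time; "joints": joint angles; "dq": joint speeds; "effort": joint torques, N m; "tool_pos": TCP position; "orientation": TCP orientation; "ft_force": force on the tool from outside, world axes, zero at the start; "wrist_torque": the same for the moment, N m; "grip_width": finger opening in m.
Only numpy, scipy, OpenCV 4.12 (cv2) and the standard library are available. Lean on these libraries where they do the work, as an engineer would, in place of code of your own. Each camera call takes 0.05 s, during which the arm holds its last target.

### The job

The blue sensor cartridge is stuck fast in the white dock: rock it sideways, first one way and then the other, until both orange clips have been pushed back, then lift it out. Lower it, still in the grip, into the yellow-topped service stand so that its flange sits square and fully home in the rectangular pocket, and let go. Leave the oil bottle, the dish and the pen where they are.

Things in the scene. Friction and masses are not known exactly. Their poses are not given: they have to be found in the camera images.
- cartridge: Sensor cartridge, 110 mm tall, 90 g, caught upright in the dock, axes at the start as the dock's; origin: middle of the stem's lower end, z up, 12 mm above the table at the start. Grey stem 14 mm (x) by 12 mm (y); blue flange 30 mm (x) by 40 mm (y) at heights 58 to 66 mm; blue grip block 16 mm (x) by 30 mm (y) at heights 66 to 110 mm. A half turn about z makes no difference.
- foot (a point): Centre of the stem's rounded foot, 4.5 mm above the cartridge's origin: the point about which it rocks, only in its own y-z plane. The foot has 1.5 mm play in y. Tilting it 0.2 rad moves the grip point 18 mm sideways, takes 5 to 8 N there and pushes that side's clip back 5 mm. Rocked so to both sides and stood upright, it lifts out freely; raise it 60 mm or more to clear the dock.
- shoulders (a point): On the cartridge's axis, 32 mm above its origin: the top of two catch shoulders that widen the stem to 20 mm along y at heights 24 to 32 mm. The dock's two clips hook over them, so a straight pull lifts it 2 mm and then jams.
- grip (a point): Point on the cartridge's axis in the grip block, 94 mm above the cartridge's origin: a good height to grip, the pads on the two faces that look along x (16 mm apart).
- flange (a point): Centre of the underside of the cartridge's flange, 58 mm above the cartridge's origin; axes of the cartridge.
- dock: White dock block fixed to the table, 120 x 120 mm, 62 mm high; origin at the centre of its underside. In its top an opening 17 mm along x and 32 mm along y through which the cartridge's stem passes; floor of the bay 12 mm above the table. The cartridge rocks along the dock's y axis.
- clip_left (a joint): Stiff orange sliding clip on the dock's +y side, under its top plate, with an orange gauge mark on the top that moves with it. Value in m: 0 to 0.0008 at the start (tight on the stem, hooked 3 to 4 mm over the shoulder), 0.0056 fully back; above 0.004 it clears the shoulder. About 14 N on it moves it; it stays where it is left.
- clip_right (a joint): The same clip on the dock's -y side; value grows as it is pushed back towards -y of the dock.
- stand: Service stand fixed to the table, 100 x 100 mm, 68 mm high, grey with a yellow top; origin at the centre of its underside. In it a rectangular pocket, 33 mm (x) by 43 mm (y), 6 mm deep, chamfered 2.5 mm, takes the cartridge's flange (1.5 mm play each side); from the pocket's floor a shaft 22 mm (x) by 28 mm (y) goes down to the table for the stem.
- pocket (a point): Centre of the floor of the stand's pocket, 62 mm above the table; axes of the stand. Seated, the cartridge's flange point lies here, with x along x (either way round), and the flange stands 2 mm proud of the yellow top.
- oil_bottle: Amber bottle with a black cap, 32 mm across, 75 mm tall; origin at the centre of its underside. Bystander.
- dish: Clear round covered dish, 94 mm across, 17 mm high; origin at the centre of its underside. Bystander.
- pen: White and blue pen, 130 mm long along its y, 10 mm thick; origin under its middle. Bystander.
Not all that is in view belongs to the job. Several things look just like the dock: the one meant starts farthest to the robot's right.

How it is judged:
By the outcome, as a careful person would: the job done as asked, in the order asked, and still so for the second after the job is handed in, with the robot touching nothing.
It also fails if it takes over 58 s, if anything falls off the work surface, if the arm or the gripper's body presses on something with over 40 N, if the wrist force passes 120 N, or if a joint passes its speed limit or range.

## Working session

There is one attempt and no reset: what is moved stays moved. The work goes in short steps, Python scripts to look and compute and a tool call to move; the robot and the scene stay as the last step left them, time stands still between calls to the robot, and variables do not carry over. Pictures are saved under pics/ and viewed, and the job is handed in when it is done.

Besides the shell and the picture viewer there is one more tool, called after "Request:" in YAML: its name, and indented under it one key for each argument. arm_command: Moves the arm, as the interface text tells. Its arguments: {"type":"object","properties":{"increments":{"type":"array"},"grip_force":{"type":"number"}},"required":["increments"]}

```bash
ls; mkdir -p pics
python3 - <<'E'
from workcell import ctrl
import cv2,json
print(ctrl.state())
for n in ["scene","side","wrist"]:
    r=ctrl.read_camera(n)
    cv2.imwrite(f"pics/{n}0.png",r["image"][:,:,::-1])
    print(n,{k:(v.tolist() if hasattr(v,'tolist') else v) for k,v in r.items() if k!="image"})
    for q in ["dock","cartridge","stand","pen","dish","oil_bottle"]:
        print(q,[(round(d["score"],2),[round(float(x)) for x in d["at"]]) for d in ctrl.silhouettes(n,q)])
E
```

```text
pics
{'t': 0.0, 'joints': array([-1.35697585e+00,  2.76549984e-01,  1.50609050e+00, -4.17176997e-05,
        1.36069600e+00, -1.21027889e-01]), 'dq': array([ 1.13055479e-03,  4.18792046e-04, -1.12500127e-03,  2.16088855e-05,
        1.22867018e-03, -8.72135067e-04]), 'effort': array([-8.25083157e-05, -4.04580009e+01, -2.37232393e+01,  6.99522486e-02,
        3.45103140e-02, -1.51601712e-04]), 'tool_pos': array([ 0.18884544, -0.54269394,  0.30184725]), 'orientation': array([-3.13985665e+00, -1.70051167e-04,  3.34856952e-01]), 'ft_force': array([ 0.45420784, -0.19007006,  0.18439563]), 'wrist_torque': array([0.00263166, 0.00739107, 0.00442917]), 'grip_width': 0.09426016669093416}
scene {'fov_y': 55.025241316607, 'cx': 258.20214096891266, 'cy': 192.50150554241955, 'extrinsics': [[-0.33271402946356826, -0.6557283022035191, 0.6777328148226309, 1.196061807177657], [0.9429730463465533, -0.23907938827381528, 0.23160932616481528, 0.23620275493905996], [0.010159156560330005, 0.7161434491719582, 0.6978791813387717, 0.7963015993919035], [0.0, 0.0, 0.0, 1.0]]}
dock [(0.74, [327, 180]), (0.64, [21
[... 543 characters left out ...]
, 0.77180996610158], [0.0, 0.0, 0.0, 1.0]]}
dock [(0.77, [333, 258]), (0.73, [274, 182])]
cartridge [(0.56, [273, 164])]
stand [(0.76, [257, 245])]
pen [(0.52, [246, 139])]
dish [(0.63, [274, 166]), (0.59, [212, 353])]
oil_bottle [(0.52, [193, 194])]
wrist {'fov_y': 68.15070807424738, 'cx': 258.20171946892043, 'cy': 191.62208967066235, 'hand_eye': [[0.0001894979629765664, 0.9725513164058903, 0.23268842052773311, 0.06775850537647422], [0.999999689371275, -0.0003623217770221218, 0.0006999859155993137, -0.0009822042564547884], [0.0007650803056998186, 0.23268821560212077, -0.9725510829627542, -0.08170226135404113], [0.0, 0.0, 0.0, 1.0]]}
dock []
cartridge []
stand []
pen []
dish []
oil_bottle []
```

View pics/scene0.png

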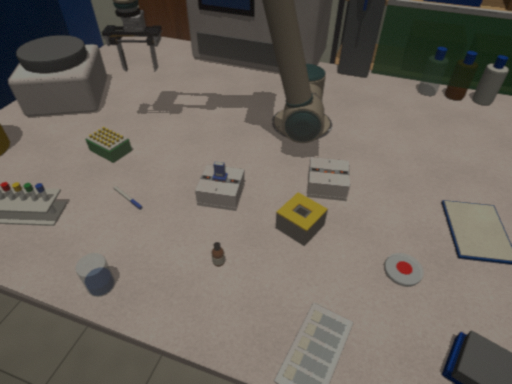

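View pics/side0.png

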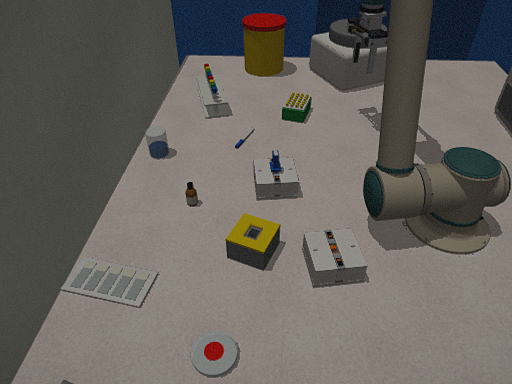

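View pics/wrist0.png

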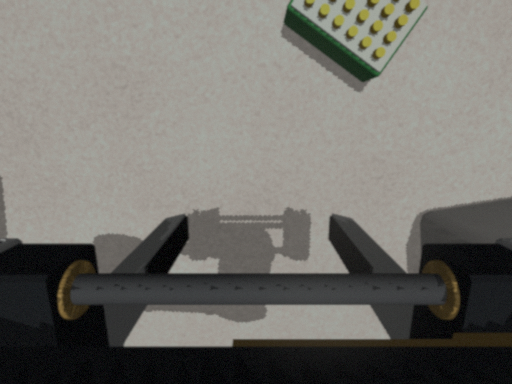

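```bash
cat > h.py <<'E'
from workcell import ctrl
import cv2, numpy as np
from scipy.spatial.transform import Rotation as R
def cam(n):
    s=ctrl.state(); r=ctrl.read_camera(n)
    if n=="wrist":
        T=np.eye(4);T[:3,:3]=R.from_euler('xyz',s['orientation']).as_matrix();T[:3,3]=s['tool_pos']
        r["E"]=T@np.array(r["hand_eye"])
    else: r["E"]=np.array(r["extrinsics"])
    r["f"]=192/np.tan(np.radians(r["fov_y"])/2); return r
def save(r,name): cv2.imwrite(f"pics/{name}.png",r["image"][:,:,::-1])
def ray(r,p):
    d=np.array([(p[0]-r["cx"])/r["f"],-(p[1]-r["cy"])/r["f"],-1.]); return r["E"][:3,3],r["E"][:3,:3]@d
def onz(r,p,z):
    o,d=ray(r,p); return o+d*(z-o[2])/d[2]
def proj(r,P):
    P=np.atleast_2d(P); c=(P-r["E"][:3,3])@r["E"][:3,:3]
    return np.c_[r["cx"]+r["f"]*c[:,0]/-c[:,2], r["cy"]-r["f"]*c[:,1]/-c[:,2]]
def tri(rs,ps):
    A=np.zeros((3,3));b=np.zeros(3)
    for r,p in zip(rs,ps):
        o,d=ray(r,p);d=d/np.linalg.norm(d);M=np.eye(3)-np.outer(d,d);A+=M;b+=M@o
    return np.linalg.solve(A,b)
E
python3 - <<'E'
from h import *
S=cam("scene");D=cam("side")
for q in ["dock","cartridge","grip","flange","stand","pocket","shoulders","clip_left","clip_right","oil_bottle","dish","pen"]:
    a=ctrl.landmark_of("scene",q);b=ctrl.landmark_of("side",q)
    print(q,[(round(d["score"],2),np.round(d["at"],1).tolist()) for d in a],[(round(d["score"],2),np.round(d["at"],1).tolist()) for d in b])
    for x in a[:2]:
        for y in b[:2]:
            print("   ",np.round(tri([S,D],[x["at"],y["at"]]),3))
def up(r,c,n,w=60,h=50):
    x,y=c; im=r["image"][y-h:y+h,x-w:x+w,::-1]; cv2.imwrite(f"pics/{n}.png",cv2.resize(im,None,fx=6,fy=6,interpolation=cv2.INTER_CUBIC))
up(S,(222,185),"c1");up(D,(274,175),"c2")
E
```

```text
dock [(0.89, [325.3, 188.0]), (0.83, [221.6, 194.9])] [(0.84, [334.3, 264.0]), (0.78, [271.6, 188.0])]
    [ 0.31   0.158 -0.013]
    [0.488 0.158 0.188]
    [ 0.21  -0.228 -0.36 ]
    [ 0.472 -0.128 -0.003]
cartridge [(0.65, [222.1, 187.5])] [(0.46, [271.6, 183.2])]
    [ 0.471 -0.124  0.023]
grip [(0.67, [216.4, 167.8])] [(0.69, [273.2, 155.4])]
    [ 0.472 -0.139  0.106]
flange [(0.67, [224.1, 175.0]), (0.6, [218.1, 190.7])] [(0.62, [276.1, 170.2])]
    [ 0.46  -0.121  0.071]
    [ 0.47  -0.146  0.031]
stand [(0.91, [301.8, 225.3])] [(0.7, [255.6, 247.9])]
    [0.506 0.131 0.004]
pocket [(0.59, [303.3, 212.3]), (0.53, [220.0, 187.8])] [(0.9, [253.2, 231.2])]
    [0.512 0.131 0.064]
    [ 0.494 -0.077 -0.031]
shoulders [(0.71, [220.5, 183.6])] [(0.72, [276.1, 175.3]), (0.42, [275.7, 170.0])]
    [ 0.462 -0.135  0.037]
    [ 0.466 -0.135  0.049]Traceback (most recent call last):
  File "<stdin>", line 4, in <module>
ValueError: it knows: cartridge, dish, dock, flange, foot, grip, oil_bottle, pen, pocket, shoulders, stand
```

```bash
python3 -c "
import cv2,numpy as np
a=cv2.imread('pics/c1.png');b=cv2.imread('pics/c2.png')
cv2.imwrite('pics/c12.png',cv2.resize(np.hstack([a,b]),(800,333)))"
```

```text
[ WARN:0@0.023] global loadsave.cpp:275 findDecoder imread_('pics/c1.png'): can't open/read file: check file path/integrity
[ WARN:0@0.023] global loadsave.cpp:275 findDecoder imread_('pics/c2.png'): can't open/read file: check file path/integrity
Traceback (most recent call last):
cv2.error: OpenCV(4.12.0) :-1: error: (-5:Bad argument) in function 'resize'
> Overload resolution failed:
>  - src data type = object is not supported
>  - Expected Ptr<cv::UMat> for argument 'src'
```

```bash
cat > fit.py <<'E'
from h import *
from scipy.optimize import minimize
def fitbox(views,masks,hx,hy,H,x0):
    best=None
    def cost(p):
        c,s=np.cos(p[2]),np.sin(p[2]); t=0
        P=np.array([[p[0]+c*i*hx-s*j*hy,p[1]+s*i*hx+c*j*hy,z] for i in(-1,1) for j in(-1,1) for z in(0,H)])
        for r,m in zip(views,masks):
            hull=cv2.convexHull(proj(r,P).astype(np.float32))
            im=np.zeros((384,512),np.uint8); cv2.fillConvexPoly(im,np.round(hull*16).astype(np.int32),255,cv2.LINE_AA,4)
            t+=np.abs(im/255.-m).sum()
        return t
    for y in np.arange(-0.75,0.8,0.15):
        q=minimize(cost,[x0[0],x0[1],y],method="Nelder-Mead",options=dict(initial_simplex=[[x0[0],x0[1],y],[x0[0]+.015,x0[1],y],[x0[0],x0[1]+.015,y],[x0[0],x0[1],y+.15]],maxiter=150))
        if best is None or q.fun<best.fun: best=q
    return best
E
python3 - <<'E'
from fit import *
S=cam("scene");D=cam("side")
def pick(r,q,P):
    p=proj(r,P)[0]; L=ctrl.silhouettes("scene" if r is S else "side",q)
    d=min(L,key=lambda d:np.linalg.norm(np.array(d["at"])-p)); print(q,d["score"],d["at"],p,d["mask"].sum()); return d["mask"]
for q,h,H,x in [("dock",.06,.062,[.471,-.128,.04]),("stand",.05,.068,[.508,.131,.04])]:
    ms=[pick(r,q,x) for r in(S,D)]
    if q=="dock":
        ms=[m|pick(r,"cartridge",[.471,-.128,.08])*0 for r,m in zip((S,D),ms)]
    b=fitbox((S,D),ms,h,h,H,x[:2]); print(q,b.x,b.fun)
    for r,m in zip((S,D),ms):
        b=fitbox((r,),[m],h,h,H,x[:2]); print("  single",b.x,b.fun)
def up(r,c,w=60,h=50):
    x,y=c; return cv2.resize(r["image"][y-h:y+h,x-w:x+w,::-1],None,fx=6.6,fy=6,interpolation=cv2.INTER_CUBIC)
cv2.imwrite("pics/c12.png",cv2.resize(np.hstack([up(S,(222,185)),up(D,(274,175))]),(800,333)))
E
```

```text
dock 0.63 [221.2, 187.5] [221.49853961 185.52128665] 1629
dock 0.63 [272.6, 184.2] [272.93120778 175.75228211] 1576
cartridge 0.6 [217.8, 170.9] [220.68526947 175.52304214] 224
cartridge 0.49 [274.1, 163.4] [273.2322268  164.81024059] 172
dock [ 0.46627711 -0.13206148  0.1208902 ] 616.8313725490196
  single [ 0.46629263 -0.13019765  0.18470095] 324.5058823529411
  single [ 0.46610613 -0.1333884   0.08971622] 266.15294117647056
stand 0.63 [302.0, 218.7] [302.37322506 216.13124534] 1775
stand 0.97 [255.3, 242.2] [253.93275045 239.36483377] 2260
stand [ 0.50947818  0.12973349 -0.35085324] 225.63529411764705
  single [ 0.51055406  0.12866787 -0.3295802 ] 116.54901960784314
  single [ 0.50961181  0.13116546 -0.35733291] 95.10980392156863
```

View pics/c12.png

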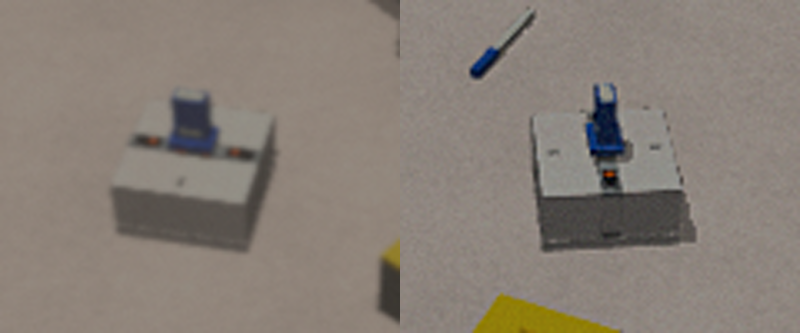

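Request:
arm_command:
  increments:
    - {"gripper": 0.094, "linear": [0.05, -0.037, 0], "rot": [0, 0, -0.15]}
    - {"gripper": 0.094, "linear": [0.09, -0.067, 0], "rot": [0, 0, -0.29]}
    - {"gripper": 0.094, "linear": [0.13, -0.097, 0], "rot": [0, 0, -0.43]}
    - {"gripper": 0.094, "linear": [0.17, -0.127, 0], "rot": [0, 0, -0.57]}
    - {"gripper": 0.094, "linear": [0.21, -0.157, 0], "rot": [0, 0, -0.71]}
    - {"gripper": 0.094, "linear": [0.25, -0.187, 0], "rot": [0, 0, -0.85]}
    - {"gripper": 0.094, "linear": [0.29, -0.217, 0], "rot": [0, 0, -0.99]}
    - {"gripper": 0.094, "linear": [0.32, -0.24, 0], "rot": [0, 0, -1.13]}

```text
t: 3.05
tool_pos: [0.4131, -0.2095, 0.303]
orientation: [3.141, 0.001, 1.47]
ft_force: [-0.1, -0.5, -0.0]
grip_width: 0.0941
```

```bash
cat >> h.py <<'E'
def inc(target,yaw):
    s=ctrl.state(); M=R.from_euler('xyz',s['orientation']).as_matrix()
    T=R.from_euler('xyz',[np.pi,0,yaw]).as_matrix()
    print("t",round(s['t'],2),"pos",np.round(s['tool_pos'],4),"rpy",np.round(s['orientation'],4),"F",np.round(s['ft_force'],1),"w",round(s['grip_width'],4))
    print("lin",np.round(M.T@(np.array(target)-s['tool_pos']),4),"rot",np.round(R.from_matrix(M.T@T).as_rotvec(),4))
E
python3 -c "
from h import *
inc([.466,-.132,.30],1.69)"
```

```text
t 3.05 pos [ 0.4131 -0.2095  0.303 ] rpy [3.1406e+00 6.0000e-04 1.4702e+00] F [-0.1 -0.5 -0. ] w 0.0941
lin [0.0824 0.0448 0.003 ] rot [ 0.0009  0.0007 -0.2198]
```

Request:
arm_command:
  increments:
    - {"gripper": 0.094, "linear": [0.04, 0.022, 0], "rot": [0, 0, -0.11]}
    - {"gripper": 0.094, "linear": [0.082, 0.045, 0], "rot": [0, 0, -0.22]}
    - {"gripper": 0.094, "linear": [0.082, 0.045, 0], "rot": [0, 0, -0.22]}

```text
t: 3.35
tool_pos: [0.4682, -0.13, 0.3028]
orientation: [3.139, -0.002, 1.693]
ft_force: [0.5, -0.5, -0.8]
grip_width: 0.0942
```

Run:
```python
from h import *
W=cam("wrist");save(W,"w1")
inc([.466,-.132,.30],1.69)
for q,z in [("grip",.106),("flange",.07),("shoulders",.044),("dock",0),("cartridge",.012)]:
    for d in ctrl.landmark_of("wrist",q)[:2]: print(q,round(d["score"],2),np.round(d["at"],1),np.round(onz(W,d["at"],z),4))
```

```text
t 3.4 pos [ 0.4668 -0.1323  0.3027] rpy [3.1414e+00 1.0000e-04 1.6898e+00] F [-0.3  0.6  0.3] w 0.0939
lin [ 0.0004 -0.0007  0.0027] rot [ 0.0002  0.0001 -0.0002]
grip 0.81 [255.8 193.6] [ 0.4666 -0.1301  0.106 ]
flange 0.6 [255.6 188.2] [ 0.4665 -0.1326  0.07  ]
dock 0.69 [255.9 176.1] [ 0.4663 -0.1313  0.    ]
cartridge 0.68 [257.4 178.9] [ 0.4685 -0.1327  0.012 ]
```

View pics/w1.png

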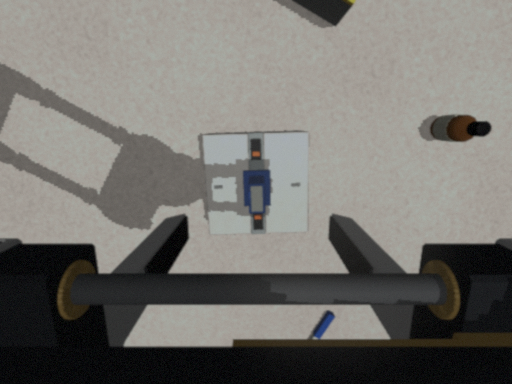

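```bash
cat >> h.py <<'E'
def ortho(r,c,z,half,px):
    n=int(2*half/px); g=np.arange(n)*px-half
    X,Y=np.meshgrid(c[0]+g,c[1]-g); P=np.c_[X.ravel(),Y.ravel(),np.full(X.size,z)]
    q=proj(r,P).astype(np.float32).reshape(n,n,2)
    return cv2.remap(r["image"],q[...,0],q[...,1],cv2.INTER_CUBIC)[:,:,::-1]
E
python3 - <<'E'
from h import *
W=cam("wrist")
im=ortho(W,(.467,-.132),.062,.08,.00025)
cv2.imwrite("pics/o1.png",cv2.resize(im,(600,600)))
# orange marks
hsv=cv2.cvtColor(im,cv2.COLOR_BGR2HSV)
m=((hsv[...,0]<18)&(hsv[...,1]>150)&(hsv[...,2]>120)).astype(np.uint8)
n,l,st,ce=cv2.connectedComponentsWithStats(m)
for i in range(1,n):
    if st[i,4]>60: print("orange",st[i],.467-.08+ce[i][0]*.00025,-.132+.08-ce[i][1]*.00025)
g=(hsv[...,2]>0)&(hsv[...,1]<40)
print(hsv[320,100],hsv[320,200],hsv[200,450],hsv[20,600])
E
```

```text
orange [286 160  27  18 370] 0.4618425675675676 -0.09421554054054054
[ 18  11 118] [ 81  10 173] [ 90   9 172] [ 23  12 168]
```

View pics/o1.png

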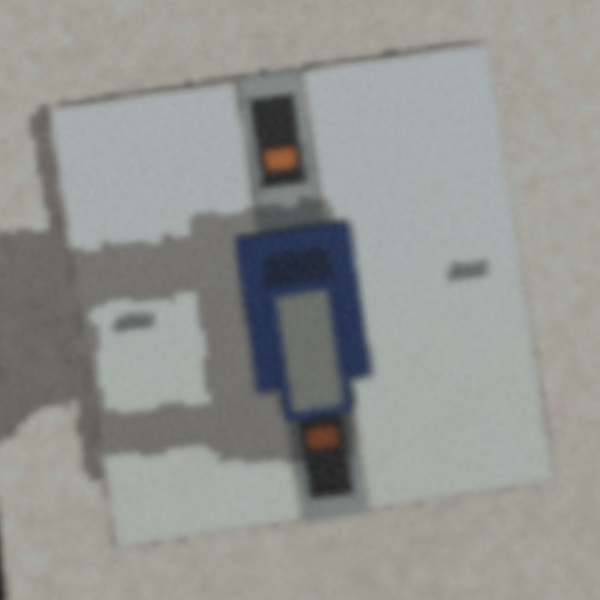

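```bash
python3 -c "
from h import *
inc([.4675,-.130,.184],1.718)"
```

```text
t 3.7 pos [ 0.4651 -0.1358  0.3027] rpy [-3.1414e+00  4.0000e-04  1.6820e+00] F [ 0.7 -0.7  0.2] w 0.0939
lin [0.0056 0.0031 0.1187] rot [-0.0002  0.0004 -0.036 ]
```

Run:
```python
from h import *
for i in range(3): inc([.4675,-.130,.184],1.718); ctrl.read_camera("side")
W=cam("wrist")
im=ortho(W,(.467,-.132),.062,.08,.00025)
cv2.imwrite("pics/o2.png",cv2.resize(im,(600,600)))
```

```text
t 3.7 pos [ 0.4651 -0.1358  0.3027] rpy [-3.1414e+00  4.0000e-04  1.6820e+00] F [ 0.7 -0.7  0.2] w 0.0939
lin [0.0056 0.0031 0.1187] rot [-0.0002  0.0004 -0.036 ]
t 3.75 pos [ 0.4651 -0.1358  0.3027] rpy [-3.1415e+00  3.0000e-04  1.6821e+00] F [ 0.2 -0.7 -0.8] w 0.0939
lin [0.0055 0.003  0.1187] rot [-0.0001  0.0003 -0.0359]
t 3.8 pos [ 0.4652 -0.1356  0.3027] rpy [-3.1415e+00  2.0000e-04  1.6823e+00] F [ 0.7 -0.5  0.3] w 0.0945
lin [0.0054 0.0029 0.1187] rot [-0.0001  0.0002 -0.0357]
```

View pics/o2.png

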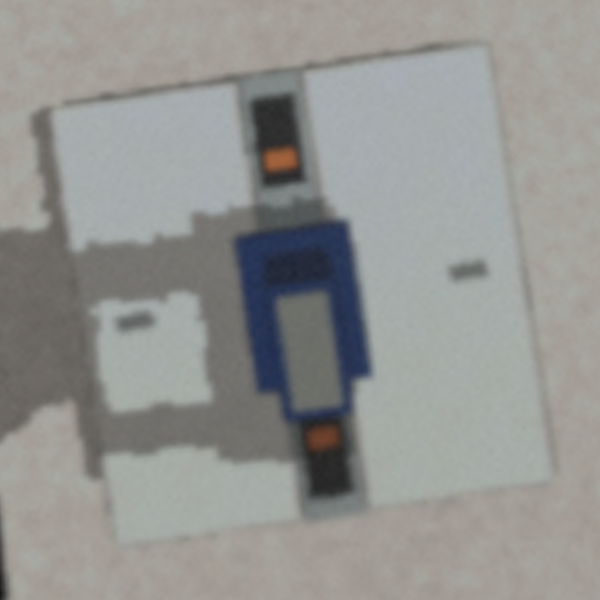

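Request:
arm_command:
  increments:
    - {"gripper": 0.06, "linear": [0.0055, 0.003, 0.02], "rot": [0, 0, -0.036]}
    - {"gripper": 0.06, "linear": [0.0055, 0.003, 0.04], "rot": [0, 0, -0.036]}
    - {"gripper": 0.06, "linear": [0.0055, 0.003, 0.06], "rot": [0, 0, -0.036]}
    - {"gripper": 0.06, "linear": [0.0055, 0.003, 0.08], "rot": [0, 0, -0.036]}
    - {"gripper": 0.06, "linear": [0.0055, 0.003, 0.1], "rot": [0, 0, -0.036]}
    - {"gripper": 0.06, "linear": [0.0055, 0.003, 0.112], "rot": [0, 0, -0.036]}
    - {"gripper": 0.06, "linear": [0.0055, 0.003, 0.118], "rot": [0, 0, -0.036]}
    - {"gripper": 0.06, "linear": [0.0055, 0.003, 0.1185], "rot": [0, 0, -0.036]}

```text
t: 4.7
tool_pos: [0.4678, -0.1288, 0.1836]
orientation: [-3.14, -0.001, 1.72]
ft_force: [-0.4, 0.1, 0.4]
grip_width: 0.0596
```

Run:
```python
from h import *
W=cam("wrist");save(W,"w3")
S=cam("scene");D=cam("side")
inc([.4675,-.130,.184],1.718)
print(ctrl.landmark_of("wrist","grip"))
def up(r,c,w=60,h=50):
    x,y=c; return cv2.resize(r["image"][y-h:y+h,x-w:x+w,::-1],None,fx=6.6,fy=6.6,interpolation=cv2.INTER_CUBIC)
a=np.hstack([up(S,(222,165)),up(D,(274,155))])
cv2.imwrite("pics/c3.png",cv2.resize(np.vstack([cv2.resize(a,(800,333))]),(800,333)))
```

```text
t 4.85 pos [ 0.4685 -0.129   0.1848] rpy [3.1404e+00 8.0000e-04 1.7206e+00] F [-1.  -1.  -0.6] w 0.0601
lin [-0.0008 -0.0012  0.0008] rot [0.0012 0.0008 0.0026]
[{'at': [256.7, 243.1], 'score': 0.8}]
```

View pics/w3.png

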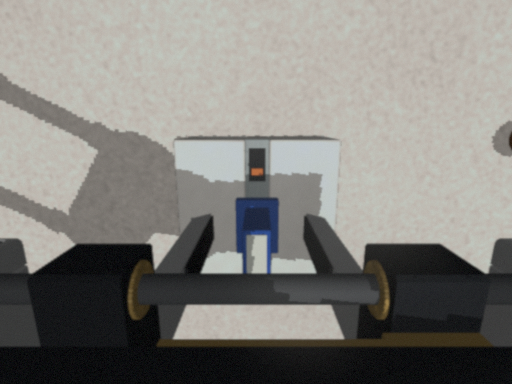

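View pics/c3.png

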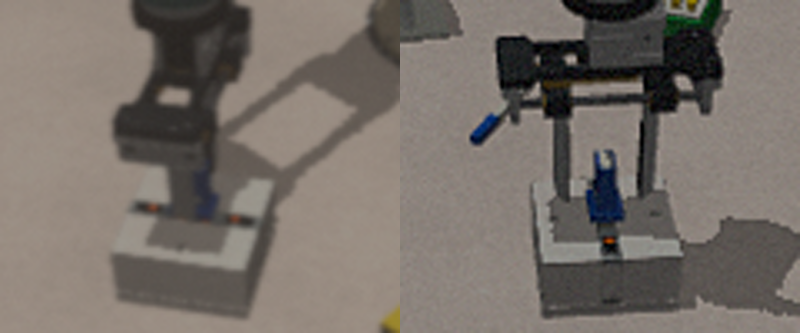

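Request:
arm_command:
  increments:
    - {"gripper": 0.01, "linear": [0, 0, 0], "rot": [0, 0, 0]}
    - {"gripper": 0.01, "linear": [0, 0, 0], "rot": [0, 0, 0]}
    - {"gripper": 0.01, "linear": [0, 0, 0], "rot": [0, 0, 0]}
    - {"gripper": 0.01, "linear": [0, 0, 0], "rot": [0, 0, 0]}
    - {"gripper": 0.01, "linear": [0, 0, 0], "rot": [0, 0, 0]}
    - {"gripper": 0.01, "linear": [0, 0, 0], "rot": [0, 0, 0]}
  grip_force: 40

```text
t: 5.5
tool_pos: [0.4681, -0.1287, 0.1841]
orientation: [-3.141, 0.0, 1.721]
ft_force: [0.6, 1.0, 0.1]
grip_width: 0.0158
```

Run:
```python
from h import *
inc([.4675,-.130,.184],1.718)
W=cam("wrist");print(ctrl.state()["wrist_torque"])
im=ortho(W,(.467,-.132),.062,.08,.00025)
cv2.imwrite("pics/o3.png",cv2.resize(im,(600,600)))
```

```text
t 5.5 pos [ 0.4681 -0.1287  0.1841] rpy [-3.1415e+00  1.0000e-04  1.7208e+00] F [0.6 1.  0.1] w 0.0158
lin [-0.0012 -0.0007  0.0001] rot [-0.0001  0.0001  0.0028]
[-0.06695026 -0.15065405 -0.04066419]
```

View pics/o3.png

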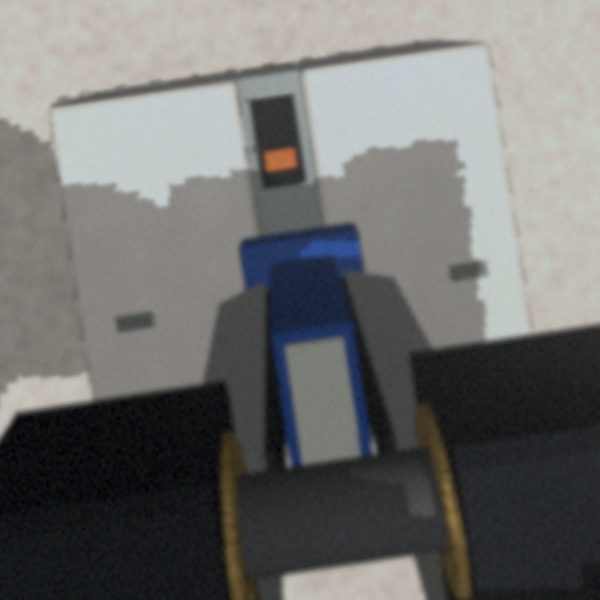

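Request:
arm_command:
  increments:
    - {"gripper": 0.01, "linear": [0.005, 0, 0.0001], "rot": [0, -0.03, 0]}
    - {"gripper": 0.01, "linear": [0.01, 0, 0.0003], "rot": [0, -0.06, 0]}
    - {"gripper": 0.01, "linear": [0.015, 0, 0.0007], "rot": [0, -0.09, 0]}
    - {"gripper": 0.01, "linear": [0.02, 0, 0.0012], "rot": [0, -0.12, 0]}
    - {"gripper": 0.01, "linear": [0.025, 0, 0.0019], "rot": [0, -0.15, 0]}
    - {"gripper": 0.01, "linear": [0.03, 0, 0.0027], "rot": [0, -0.18, 0]}
    - {"gripper": 0.01, "linear": [0.0341, 0, 0.0035], "rot": [0, -0.205, 0]}
    - {"gripper": 0.01, "linear": [0.0341, 0, 0.0035], "rot": [0, -0.205, 0]}

```text
t: 6.35
tool_pos: [0.4631, -0.096, 0.1815]
orientation: [-3.141, 0.21, 1.724]
ft_force: [-1.5, -5.2, 1.8]
grip_width: 0.016
```

```bash
cat > look.py <<'E'
from h import *
import sys
n=sys.argv[1]
s=ctrl.state();print({k:np.round(s[k],4).tolist() for k in ["t","tool_pos","orientation","ft_force","wrist_torque","grip_width"]})
W=cam("wrist");im=ortho(W,(.467,-.132),.062,.08,.00025);im=cv2.resize(im,(330,330))
S=cam("scene");D=cam("side")
def up(r,c,w=35,h=50):
    x,y=c; return cv2.resize(r["image"][y-h:y+h,x-w:x+w,::-1],(231,330),interpolation=cv2.INTER_CUBIC)
cv2.imwrite(f"pics/{n}.png",np.hstack([im,up(S,(222,165)),up(D,(274,155))]))
E
python3 look.py r1
```

```text
{'t': 6.35, 'tool_pos': [0.4631, -0.096, 0.1815], 'orientation': [-3.1409, 0.2098, 1.7242], 'ft_force': [-1.5051, -5.1993, 1.8123], 'wrist_torque': [-1.1061, 0.1481, -0.046], 'grip_width': 0.016}
```

View pics/r1.png

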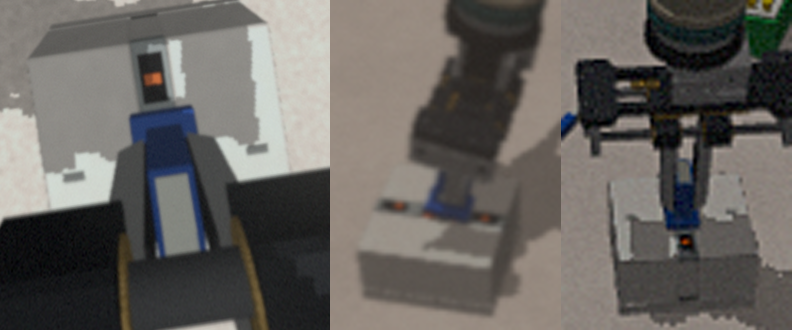

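Request:
arm_command:
  increments:
    - {"gripper": 0.01, "linear": [0.0017, 0, 0], "rot": [0, -0.01, 0]}
    - {"gripper": 0.01, "linear": [0.0034, 0, 0], "rot": [0, -0.02, 0]}
    - {"gripper": 0.01, "linear": [0.0034, 0, 0], "rot": [0, -0.02, 0]}

```text
t: 6.8
tool_pos: [0.4627, -0.093, 0.1809]
orientation: [-3.141, 0.229, 1.722]
ft_force: [-0.1, -5.5, 5.5]
grip_width: 0.0161
```

```bash
cat > gauge.py <<'E'
from h import *
W=cam("wrist");s=ctrl.state();print({k:np.round(s[k],4).tolist() for k in ["t","tool_pos","orientation","ft_force","wrist_torque","grip_width"]})
im=ortho(W,(.462,-.094),.062,.03,.0001)
cv2.imwrite("pics/g%d.png"%round(s['t']*100),im); print("pics/g%d.png"%round(s['t']*100))
E
python3 gauge.py
```

```text
{'t': 6.85, 'tool_pos': [0.4627, -0.0931, 0.1808], 'orientation': [-3.1413, 0.2286, 1.7223], 'ft_force': [-0.3077, -5.0903, 4.734], 'wrist_torque': [-1.2424, 0.2564, -0.056], 'grip_width': 0.0159}
pics/g685.png
```

View pics/g685.png

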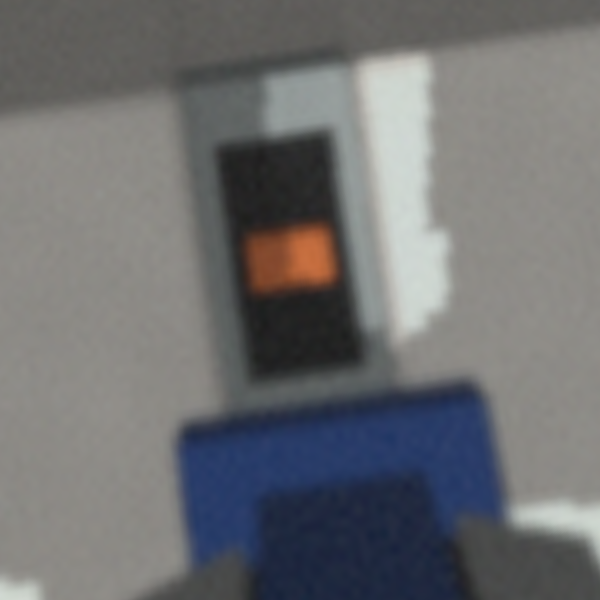

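Request:
arm_command:
  increments:
    - {"gripper": 0.01, "linear": [-0.0092, 0, 0.0003], "rot": [0, 0.055, 0]}
    - {"gripper": 0.01, "linear": [-0.0184, 0, 0.001], "rot": [0, 0.11, 0]}
    - {"gripper": 0.01, "linear": [-0.0275, 0, 0.0023], "rot": [0, 0.165, 0]}
    - {"gripper": 0.01, "linear": [-0.0374, 0, 0.0042], "rot": [0, 0.225, 0]}
    - {"gripper": 0.01, "linear": [-0.0374, 0, 0.0042], "rot": [0, 0.225, 0]}

```text
t: 7.35
tool_pos: [0.4682, -0.1296, 0.184]
orientation: [-3.142, -0.002, 1.716]
ft_force: [-0.5, 1.6, 2.2]
grip_width: 0.0157
```

Request:
arm_command:
  increments:
    - {"gripper": 0.01, "linear": [-0.005, 0, 0.0001], "rot": [0, 0.03, 0]}
    - {"gripper": 0.01, "linear": [-0.01, 0, 0.0003], "rot": [0, 0.06, 0]}
    - {"gripper": 0.01, "linear": [-0.015, 0, 0.0007], "rot": [0, 0.09, 0]}
    - {"gripper": 0.01, "linear": [-0.02, 0, 0.0012], "rot": [0, 0.12, 0]}
    - {"gripper": 0.01, "linear": [-0.025, 0, 0.0019], "rot": [0, 0.15, 0]}
    - {"gripper": 0.01, "linear": [-0.03, 0, 0.0027], "rot": [0, 0.18, 0]}
    - {"gripper": 0.01, "linear": [-0.0374, 0, 0.0042], "rot": [0, 0.225, 0]}
    - {"gripper": 0.01, "linear": [-0.0374, 0, 0.0042], "rot": [0, 0.225, 0]}

```text
t: 8.15
tool_pos: [0.4735, -0.1641, 0.1806]
orientation: [-3.141, -0.23, 1.719]
ft_force: [-1.1, 4.3, 8.8]
grip_width: 0.0158
```

```bash
python3 look.py r2; python3 gauge.py
```

```text
{'t': 8.15, 'tool_pos': [0.4735, -0.1641, 0.1806], 'orientation': [-3.1408, -0.2297, 1.7187], 'ft_force': [-1.0862, 4.3107, 8.7596], 'wrist_torque': [0.7497, 0.1755, 0.0652], 'grip_width': 0.0158}
{'t': 8.35, 'tool_pos': [0.4734, -0.1637, 0.1807], 'orientation': [-3.1412, -0.227, 1.7203], 'ft_force': [-1.6326, 4.0247, 7.1783], 'wrist_torque': [0.4972, 0.1502, 0.0417], 'grip_width': 0.0154}
pics/g835.png
```

View pics/r2.png

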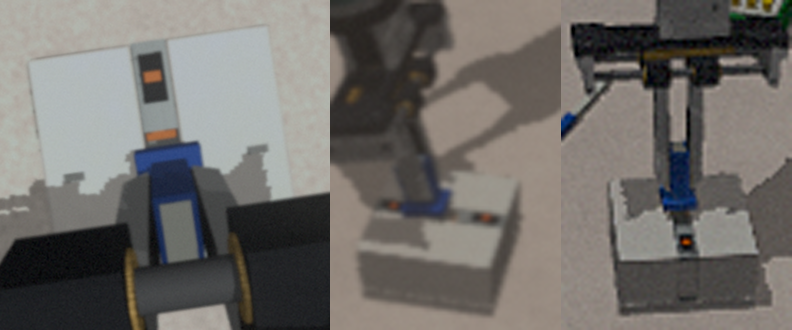

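Run:
```python
from h import *
S=cam("scene");save(S,"s8")
a=cv2.imread("pics/scene0.png");b=cv2.imread("pics/s8.png")
f=lambda i:cv2.resize(i[170:205,190:250],(780,455)[:2],interpolation=cv2.INTER_CUBIC)
cv2.imwrite("pics/cmp.png",cv2.resize(np.vstack([f(a),f(b)]),(514,600)))
```

```text
(no output)
```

View pics/cmp.png

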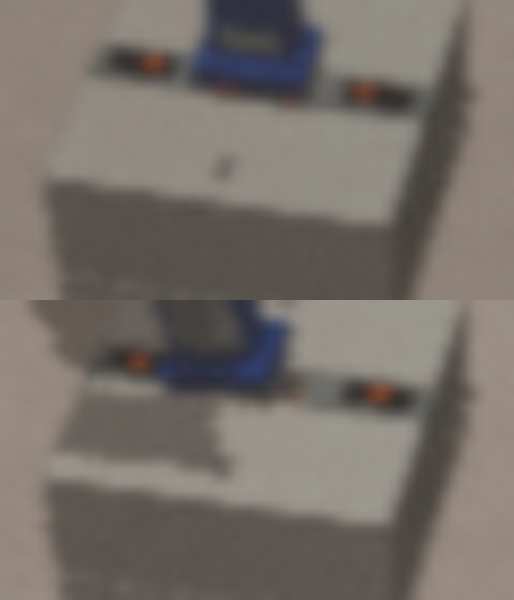

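Request:
arm_command:
  increments:
    - {"gripper": 0.01, "linear": [-0.0025, 0, 0], "rot": [0, 0.01, 0]}
    - {"gripper": 0.01, "linear": [-0.005, 0, 0], "rot": [0, 0.02, 0]}
    - {"gripper": 0.01, "linear": [-0.005, 0, 0], "rot": [0, 0.02, 0]}

```text
t: 8.7
tool_pos: [0.4739, -0.167, 0.1799]
orientation: [-3.141, -0.251, 1.72]
ft_force: [-1.9, 8.8, 10.2]
grip_width: 0.0158
```

Run:
```python
from h import *
S=cam("scene");save(S,"s9")
s=ctrl.state();print({k:np.round(s[k],4).tolist() for k in ["t","tool_pos","orientation","ft_force","wrist_torque"]})
for n in ["scene0","s8","s9"]:
    i=cv2.imread(f"pics/{n}.png").astype(float)
    w=np.clip(i[...,2]-i[...,1]-40,0,None); w=np.where(i[...,2]>90,w,0)
    for (x0,x1) in ((196,214),(226,244)):
        sub=w[172:186,x0:x1]; yy,xx=np.mgrid[172:186,x0:x1]
        c=np.array([(sub*xx).sum(),(sub*yy).sum()])/sub.sum(); p=onz(S,c,.062)
        d=p[:2]-[.4675,-.130]; print(n,c.round(2),"dock y",round(float(d@[-.147,.989])*1000,2))
```

```text
{'t': 8.75, 'tool_pos': [0.4739, -0.167, 0.18], 'orientation': [-3.1412, -0.2507, 1.72], 'ft_force': [-1.8254, 6.9093, 10.7999], 'wrist_torque': [0.9482, 0.1577, -0.0274]}
scene0 [207.5 177. ] dock y -41.56
scene0 [232. 180.] dock y 32.98
s8 [206. 177.] dock y -45.93
s8 [234.   180.29] dock y 39.06
s9 [206. 177.] dock y -45.93
s9 [234.   180.25] dock y 39.02
```

Request:
arm_command:
  increments:
    - {"gripper": 0.01, "linear": [0.0108, 0, 0.0003], "rot": [0, -0.06, 0]}
    - {"gripper": 0.01, "linear": [0.0209, 0, 0.0012], "rot": [0, -0.12, 0]}
    - {"gripper": 0.01, "linear": [0.031, 0, 0.0027], "rot": [0, -0.18, 0]}
    - {"gripper": 0.01, "linear": [0.0422, 0, 0.005], "rot": [0, -0.245, 0]}
    - {"gripper": 0.01, "linear": [0.0422, 0, 0.005], "rot": [0, -0.245, 0]}
    - {"gripper": 0.01, "linear": [0.0422, 0, 0.005], "rot": [0, -0.245, 0]}

```text
t: 9.35
tool_pos: [0.468, -0.1278, 0.1842]
orientation: [-3.141, -0.001, 1.722]
ft_force: [0.0, -0.3, -0.8]
grip_width: 0.0161
```

```bash
python3 look.py r4;python3 -c "
from h import *
inc([.4677,-.1295,.184],1.718)"
```

```text
{'t': 9.35, 'tool_pos': [0.468, -0.1278, 0.1842], 'orientation': [-3.1414, -0.0009, 1.7224], 'ft_force': [0.0305, -0.2907, -0.7511], 'wrist_torque': [-0.0065, -0.0004, 0.0171], 'grip_width': 0.0161}
t 9.5 pos [ 0.4682 -0.1291  0.184 ] rpy [-3.1412e+00 -1.2000e-03  1.7197e+00] F [-0.7  0.3  0.7] w 0.0157
lin [-0.0003 -0.0006  0.    ] rot [-0.0004 -0.0012  0.0017]
```

View pics/r4.png

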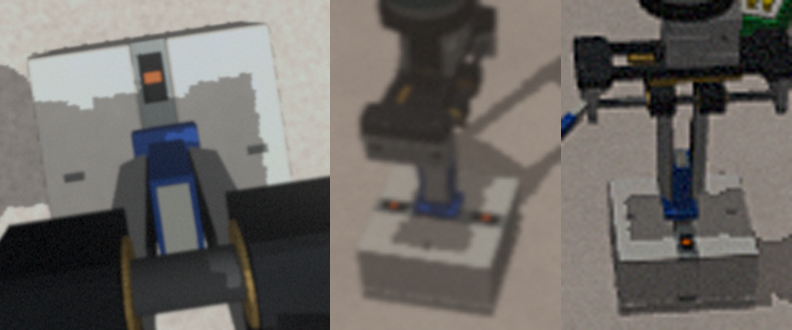

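Forces are near zero and the cartridge stands upright. Gentle lift of 6 mm to test for jamming.

Request:
arm_command:
  increments:
    - {"gripper": 0.01, "linear": [0, 0, -0.0015], "rot": [0, 0, 0]}
    - {"gripper": 0.01, "linear": [0, 0, -0.003], "rot": [0, 0, 0]}
    - {"gripper": 0.01, "linear": [0, 0, -0.0045], "rot": [0, 0, 0]}
    - {"gripper": 0.01, "linear": [0, 0, -0.006], "rot": [0, 0, 0]}
    - {"gripper": 0.01, "linear": [0, 0, -0.006], "rot": [0, 0, 0]}

```text
t: 10.0
tool_pos: [0.4681, -0.129, 0.1905]
orientation: [3.141, 0.0, 1.721]
ft_force: [-0.2, 0.5, -0.6]
grip_width: 0.0158
```

Request:
arm_command:
  increments:
    - {"gripper": 0.01, "linear": [0, 0, -0.01], "rot": [0, 0, 0]}
    - {"gripper": 0.01, "linear": [0, 0, -0.022], "rot": [0, 0, 0]}
    - {"gripper": 0.01, "linear": [0, 0, -0.036], "rot": [0, 0, 0]}
    - {"gripper": 0.01, "linear": [0, 0, -0.05], "rot": [0, 0, 0]}
    - {"gripper": 0.01, "linear": [0, 0, -0.068], "rot": [0, 0, 0]}
    - {"gripper": 0.01, "linear": [0, 0, -0.09], "rot": [0, 0, 0]}
    - {"gripper": 0.01, "linear": [0, 0, -0.11], "rot": [0, 0, 0]}
    - {"gripper": 0.01, "linear": [0, 0, -0.11], "rot": [0, 0, 0]}

```text
t: 10.8
tool_pos: [0.4695, -0.1293, 0.3035]
orientation: [3.136, 0.004, 1.721]
ft_force: [0.0, -0.2, -0.3]
grip_width: 0.0155
```

Run:
```python
from h import *
S=cam("scene");D=cam("side");W=cam("wrist")
save(W,"w5")
def up(r,c,w=60,h=70):
    x,y=c; return cv2.resize(r["image"][y-h:y+h,x-w:x+w,::-1],(257,300),interpolation=cv2.INTER_CUBIC)
cv2.imwrite("pics/l1.png",np.hstack([up(S,(222,150)),up(D,(274,135)),W["image"][:300,:,::-1][:, 128:384]]))
inc([.51-.0,.130,.30],1.571-.35)
for q in ["stand","pocket"]:
    print(q,ctrl.landmark_of("wrist",q),[ (d["score"],d["at"]) for d in ctrl.landmark_of("scene",q)],[ (d["score"],d["at"]) for d in ctrl.landmark_of("side",q)])
```

```text
t 10.95 pos [ 0.4677 -0.1285  0.2997] rpy [-3.1409e+00 -4.0000e-04  1.7208e+00] F [-0.4  0.5 -1.3] w 0.0157
lin [ 2.493e-01  8.050e-02 -2.000e-04] rot [-8.000e-04 -2.000e-04  4.998e-01]
stand [] [(0.84, [297.7, 225.1])] [(0.74, [253.5, 251.8]), (0.61, [255.3, 229.7])]
pocket [] [(0.81, [302.3, 211.4]), (0.32, [216.9, 130.2])] [(0.88, [257.9, 231.3]), (0.42, [191.9, 200.7])]
```

View pics/l1.png

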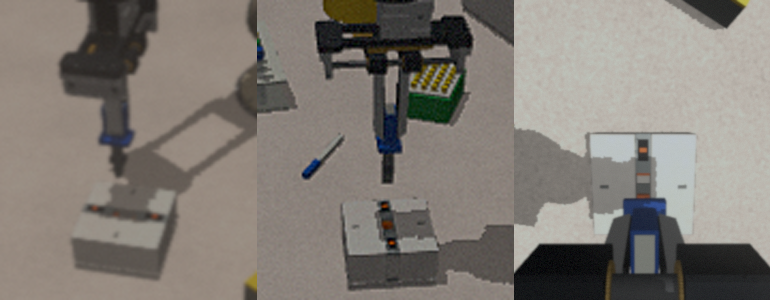

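Request:
arm_command:
  increments:
    - {"gripper": 0.01, "linear": [0.03, 0.007, -0.005], "rot": [0, 0, 0.08]}
    - {"gripper": 0.01, "linear": [0.065, 0.015, -0.01], "rot": [0, 0, 0.18]}
    - {"gripper": 0.01, "linear": [0.1, 0.024, -0.015], "rot": [0, 0, 0.28]}
    - {"gripper": 0.01, "linear": [0.135, 0.032, -0.02], "rot": [0, 0, 0.38]}
    - {"gripper": 0.01, "linear": [0.165, 0.038, -0.02], "rot": [0, 0, 0.46]}
    - {"gripper": 0.01, "linear": [0.1794, 0.0415, -0.02], "rot": [0, 0, 0.5]}
    - {"gripper": 0.01, "linear": [0.1794, 0.0415, -0.02], "rot": [0, 0, 0.5]}
    - {"gripper": 0.01, "linear": [0.1794, 0.0415, -0.02], "rot": [0, 0, 0.5]}

```text
t: 12.05
tool_pos: [0.4823, 0.0546, 0.32]
orientation: [-3.141, 0.001, 1.223]
ft_force: [-0.2, -1.0, -0.4]
grip_width: 0.0158
```

Run:
```python
from h import *
for i in range(3): W=cam("wrist")
save(W,"w6"); inc([.51,.13,.32],1.22)
im=ortho(W,(.51,.13),.068,.075,.00025)
cv2.imwrite("pics/o6.png",im)
for q,z in [("stand",0),("pocket",.062),("grip",0),("flange",0)]: print(q,[(d["score"],d["at"],onz(W,d["at"],z).round(4)) for d in ctrl.landmark_of("wrist",q)])
```

```text
t 12.2 pos [0.4823 0.0538 0.3201] rpy [-3.1414e+00  6.0000e-04  1.2200e+00] F [-1.   0.7 -0.9] w 0.0157
lin [ 0.0811 -0.0002  0.    ] rot [-0.0002  0.0006 -0.    ]
stand [(0.63, [254.8, 112.5], array([0.5062, 0.1337, 0.    ]))]
pocket [(0.58, [262.5, 114.3], array([0.5137, 0.1264, 0.062 ]))]
grip [(0.58, [257.4, 241.4], array([ 0.4446, -0.0448,  0.    ]))]
flange [(0.84, [258.6, 226.1], array([ 0.4548, -0.0223,  0.    ]))]
```

View pics/w6.png

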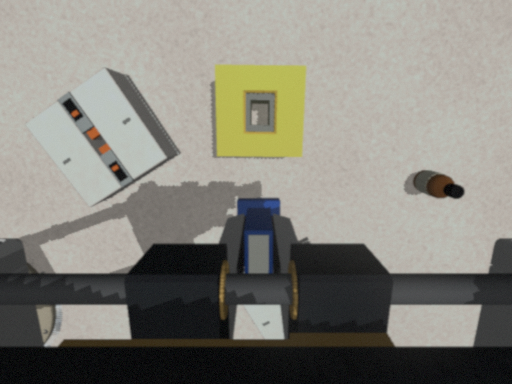

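View pics/o6.png

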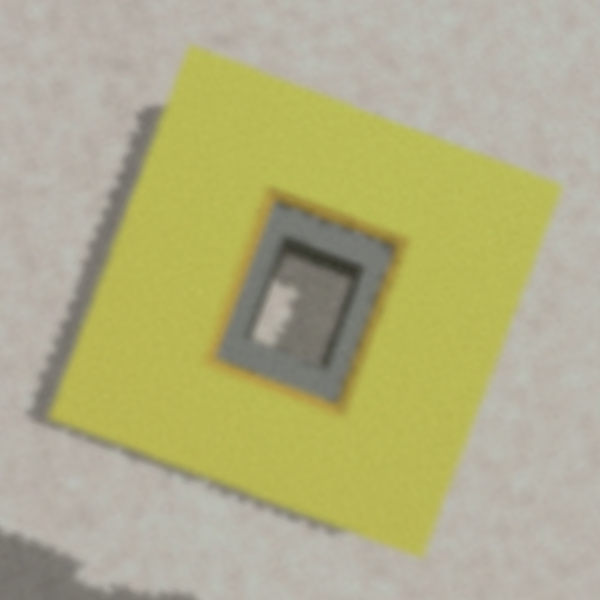

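Run:
```python
from h import *
W=cam("wrist")
E0=W["E"]; W["E"]=np.array(W["hand_eye"])
P=[[.02,-.015,.106],[.02,.015,.106],[.02,-.015,.114],[.02,.015,.114],[.015,-.008,.062],[.015,.008,.062],[-.015,-.008,.062],[-.015,.008,.062]]
q=proj(W,P); print(q.round(1))
im=cv2.resize(W["image"][190:280,210:310,::-1],None,fx=6,fy=6,interpolation=cv2.INTER_CUBIC)
for p in q: cv2.drawMarker(im,tuple(int(v) for v in ((p-[210,190]+.5)*6)),(0,255,0),cv2.MARKER_CROSS,14,1)
cv2.imwrite("pics/held.png",im)
W["E"]=E0
im=ortho(W,(.512,.13),.068,.075,.00025)
hsv=cv2.cvtColor(np.ascontiguousarray(im),cv2.COLOR_BGR2HSV);m=((hsv[...,0]>20)&(hsv[...,0]<40)&(hsv[...,1]>120)).astype(np.uint8)
c=max(cv2.findContours(m,cv2.RETR_EXTERNAL,cv2.CHAIN_APPROX_NONE)[0],key=cv2.contourArea)
r=cv2.minAreaRect(c);print(r,.512+(r[0][0]-300)*.00025,.13-(r[0][1]-300)*.00025)
cs,h=cv2.findContours(m,cv2.RETR_CCOMP,cv2.CHAIN_APPROX_NONE)
for k in cs:
    if 5000<cv2.contourArea(k)<60000: r=cv2.minAreaRect(k);print("hole",r,.512+(r[0][0]-300)*.00025,.13-(r[0][1]-300)*.00025)
```

```text
[[236.6 196.6]
 [280.5 196.6]
 [237.4 193.8]
 [279.7 193.8]
 [243.7 226.1]
 [273.6 226.1]
 [244.3 276.7]
 [272.9 276.7]]
((295.691162109375, 301.70635986328125), (393.48681640625, 394.32208251953125), 20.623531341552734) 0.5109227905273438 0.1295734100341797
hole ((297.00689697265625, 301.8150634765625), (136.58702087402344, 174.9765167236328), 20.556047439575195) 0.5112517242431641 0.1295462341308594
```

View pics/held.png

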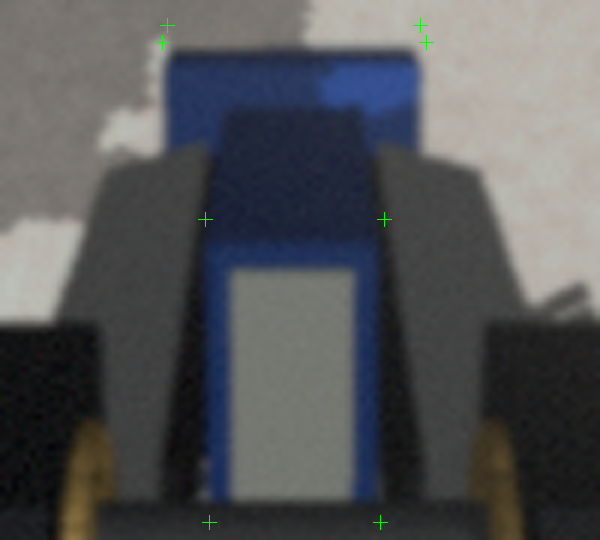

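```bash
python3 -c "
from h import *
inc([.5126,.1316,.26],1.212)"
```

```text
t 12.45 pos [0.4823 0.0542 0.3203] rpy [3.1415e+00 2.0000e-04 1.2199e+00] F [ 0.2 -0.7 -0.8] w 0.016
lin [0.0831 0.0018 0.0603] rot [0.0001 0.0002 0.0079]
```

Request:
arm_command:
  increments:
    - {"gripper": 0.01, "linear": [0.025, 0, 0.005], "rot": [0, 0, 0.008]}
    - {"gripper": 0.01, "linear": [0.055, 0.001, 0.015], "rot": [0, 0, 0.008]}
    - {"gripper": 0.01, "linear": [0.075, 0.0018, 0.03], "rot": [0, 0, 0.008]}
    - {"gripper": 0.01, "linear": [0.083, 0.0018, 0.045], "rot": [0, 0, 0.008]}
    - {"gripper": 0.01, "linear": [0.083, 0.0018, 0.055], "rot": [0, 0, 0.008]}
    - {"gripper": 0.01, "linear": [0.083, 0.0018, 0.06], "rot": [0, 0, 0.008]}
    - {"gripper": 0.01, "linear": [0.083, 0.0018, 0.06], "rot": [0, 0, 0.008]}

```text
t: 13.15
tool_pos: [0.512, 0.1315, 0.2597]
orientation: [-3.14, 0.001, 1.212]
ft_force: [-0.4, -0.9, -1.3]
grip_width: 0.0156
```

```bash
cat > look2.py <<'E'
from h import *
import sys
n=sys.argv[1]
for i in range(2): W=cam("wrist")
inc([.5126,.1316,.176],1.212)
S=cam("scene");D=cam("side")
for nm,q in (("scene","flange"),("side","flange"),("scene","grip"),("side","grip")):
    pass
a=[ctrl.landmark_of(c,"flange") for c in("scene","side")]
if all(a): print("flange",tri([S,D],[x[0]["at"] for x in a]).round(4))
a=[ctrl.landmark_of(c,"grip") for c in("scene","side")]
if all(a): print("grip",tri([S,D],[x[0]["at"] for x in a]).round(4))
def up(r,c,w=40,h=50):
    x,y=c; return cv2.resize(r["image"][y-h:y+h,x-w:x+w,::-1],(264,330),interpolation=cv2.INTER_CUBIC)
w=cv2.resize(W["image"][60:280,160:360,::-1],(264,330))
cv2.imwrite(f"pics/{n}.png",np.hstack([w,up(S,(302,190)),up(D,(255,215))]))
E
python3 look2.py p1
```

```text
t 13.25 pos [0.5126 0.1316 0.2608] rpy [ 3.1407e+00 -2.0000e-04  1.2120e+00] F [-0.9 -0.7 -1.1] w 0.0155
lin [-0.     -0.0001  0.0848] rot [ 0.0009 -0.0002 -0.    ]
flange [0.5044 0.1284 0.1402]
grip [0.5123 0.1306 0.1949]
```

View pics/p1.png

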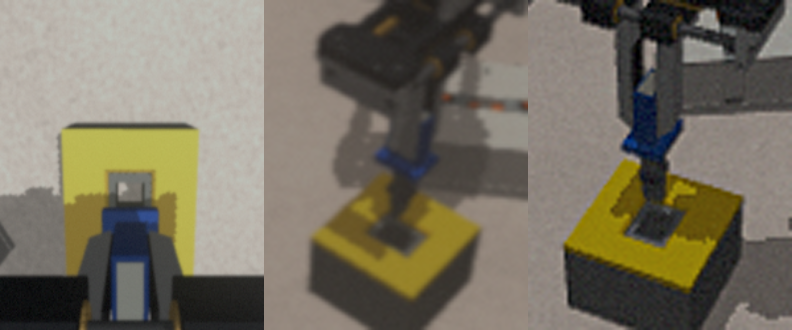

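Request:
arm_command:
  increments:
    - {"gripper": 0.01, "linear": [0, 0, 0.008], "rot": [0, 0, 0]}
    - {"gripper": 0.01, "linear": [0, 0, 0.016], "rot": [0, 0, 0]}
    - {"gripper": 0.01, "linear": [0, 0, 0.024], "rot": [0, 0, 0]}
    - {"gripper": 0.01, "linear": [0, 0, 0.032], "rot": [0, 0, 0]}
    - {"gripper": 0.01, "linear": [0, 0, 0.04], "rot": [0, 0, 0]}
    - {"gripper": 0.01, "linear": [0, 0, 0.048], "rot": [0, 0, 0]}
    - {"gripper": 0.01, "linear": [0, 0, 0.056], "rot": [0, 0, 0]}
    - {"gripper": 0.01, "linear": [0, 0, 0.056], "rot": [0, 0, 0]}

```text
t: 14.35
tool_pos: [0.5118, 0.1321, 0.2029]
orientation: [-3.139, 0.001, 1.213]
ft_force: [-0.5, 0.9, -0.0]
grip_width: 0.0156
```

```bash
python3 look2.py p2
```

```text
t 14.45 pos [0.5125 0.1322 0.2041] rpy [-3.1414e+00  2.0000e-04  1.2128e+00] F [ 0.3 -1.  -1. ] w 0.0157
lin [-0.0005  0.0003  0.0281] rot [-0.0002  0.0002  0.0008]
flange [0.5006 0.1372 0.075 ]
grip [0.5063 0.1333 0.1287]
```

View pics/p2.png

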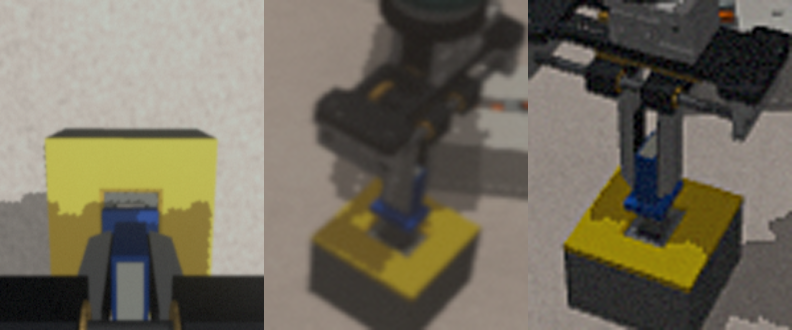

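```bash
cat > rel.py <<'E'
from h import *
import sys
for i in range(2): W=cam("wrist")
im=ortho(W,(.5116,.1298),.068,.06,.0002)
cv2.imwrite(f"pics/{sys.argv[1]}a.png",im)
z=float(sys.argv[2])
im=ortho(W,(.5116,.1298),z,.06,.0002)
cv2.imwrite(f"pics/{sys.argv[1]}b.png",im)
s=ctrl.state();print(s["t"],s["tool_pos"],s["orientation"])
E
python3 rel.py q1 .094; cd pics; python3 -c "
import cv2,numpy as np
cv2.imwrite('q1.png',np.hstack([cv2.imread('q1a.png')[100:500,100:500],cv2.imread('q1b.png')[100:500,100:500]]))"
```

```text
14.85 [0.51256754 0.13216621 0.20452527] [ 3.14103331e+00 -1.79746752e-04  1.21280857e+00]
```

View pics/q1.png

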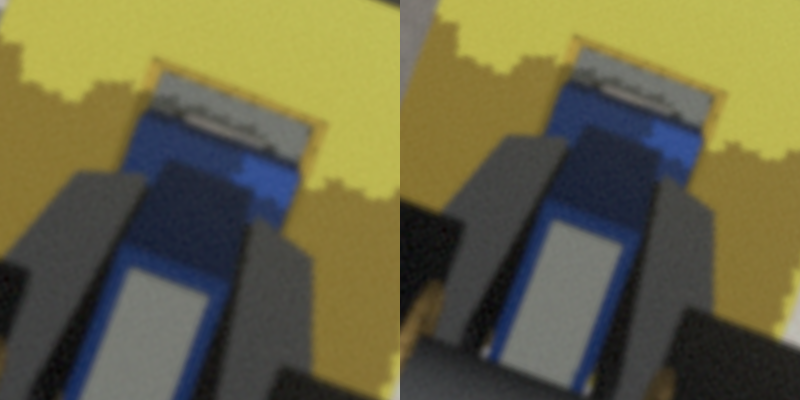

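Request:
arm_command:
  increments:
    - {"gripper": 0.01, "linear": [0, -0.0004, 0.004], "rot": [0, 0, 0]}
    - {"gripper": 0.01, "linear": [0, -0.0004, 0.008], "rot": [0, 0, 0]}
    - {"gripper": 0.01, "linear": [0, -0.0004, 0.012], "rot": [0, 0, 0]}
    - {"gripper": 0.01, "linear": [0, -0.0004, 0.016], "rot": [0, 0, 0]}
    - {"gripper": 0.01, "linear": [0, -0.0004, 0.019], "rot": [0, 0, 0]}
    - {"gripper": 0.01, "linear": [0, -0.0004, 0.021], "rot": [0, 0, 0]}
    - {"gripper": 0.01, "linear": [0, -0.0004, 0.023], "rot": [0, 0, 0]}
    - {"gripper": 0.01, "linear": [0, -0.0004, 0.023], "rot": [0, 0, 0]}

```text
t: 15.65
tool_pos: [0.512, 0.1323, 0.181]
orientation: [-3.141, 0.0, 1.213]
ft_force: [-0.5, -0.1, -0.5]
grip_width: 0.0156
```

Request:
arm_command:
  increments:
    - {"gripper": 0.01, "linear": [0, 0, 0.0015], "rot": [0, 0, 0]}
    - {"gripper": 0.01, "linear": [0, 0, 0.003], "rot": [0, 0, 0]}
    - {"gripper": 0.01, "linear": [0, 0, 0.004], "rot": [0, 0, 0]}
    - {"gripper": 0.01, "linear": [0, 0, 0.004], "rot": [0, 0, 0]}

```text
t: 16.05
tool_pos: [0.512, 0.1323, 0.1771]
orientation: [-3.141, 0.0, 1.213]
ft_force: [-0.4, -0.3, -1.0]
grip_width: 0.0158
```

```bash
python3 look2.py p3
```

```text
t 16.15 pos [0.5121 0.1323 0.1773] rpy [-3.1416e+00  1.0000e-04  1.2128e+00] F [ 0.2 -0.5  0.2] w 0.0156
lin [-0.0005  0.0007  0.0013] rot [-0.      0.0001  0.0008]
flange [0.5048 0.1312 0.0625]
grip [0.5128 0.1306 0.1003]
```

View pics/p3.png

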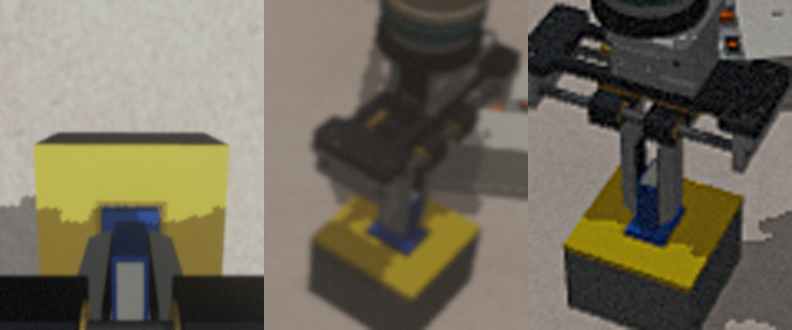

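No contact yet and the flange is inside the pocket. Go down in sub-millimetre steps until contact.

Request:
arm_command:
  increments:
    - {"gripper": 0.01, "linear": [0, 0, 0.0007], "rot": [0, 0, 0]}
    - {"gripper": 0.01, "linear": [0, 0, 0.0014], "rot": [0, 0, 0]}
    - {"gripper": 0.01, "linear": [0, 0, 0.0014], "rot": [0, 0, 0]}

```text
t: 16.75
tool_pos: [0.5121, 0.1323, 0.1761]
orientation: [3.141, 0.0, 1.213]
ft_force: [0.0, 0.1, 1.7]
grip_width: 0.0155
```

Request:
arm_command:
  increments:
    - {"gripper": 0.01, "linear": [0, 0, 0.0005], "rot": [0, 0, 0]}
    - {"gripper": 0.01, "linear": [0, 0, 0.001], "rot": [0, 0, 0]}
    - {"gripper": 0.01, "linear": [0, 0, 0.001], "rot": [0, 0, 0]}

```text
t: 17.05
tool_pos: [0.5121, 0.1323, 0.1761]
orientation: [3.141, -0.0, 1.213]
ft_force: [-3.4, -0.1, 8.4]
grip_width: 0.0159
```

Request:
arm_command:
  increments:
    - {"gripper": 0.01, "linear": [0, 0, -0.0008], "rot": [0, 0, 0]}
    - {"gripper": 0.02, "linear": [0, 0, -0.0008], "rot": [0, 0, 0]}
    - {"gripper": 0.03, "linear": [0, 0, -0.0008], "rot": [0, 0, 0]}
    - {"gripper": 0.045, "linear": [0, 0, -0.0008], "rot": [0, 0, 0]}
    - {"gripper": 0.045, "linear": [0, 0, -0.0008], "rot": [0, 0, 0]}
    - {"gripper": 0.045, "linear": [0, 0, -0.0008], "rot": [0, 0, 0]}

```text
t: 17.65
tool_pos: [0.5121, 0.1323, 0.1755]
orientation: [-3.141, 0.0, 1.213]
ft_force: [0.1, 0.3, -0.4]
grip_width: 0.0444
```

```bash
python3 look2.py p4
```

```text
t 17.75 pos [0.5121 0.1323 0.1756] rpy [-3.1416e+00  1.0000e-04  1.2128e+00] F [-0.2 -1.  -0.6] w 0.045
lin [-0.0005  0.0007 -0.0004] rot [-0.      0.0001  0.0008]
flange [0.5061 0.1313 0.0601]
grip [0.5098 0.1324 0.1041]
```

View pics/p4.png

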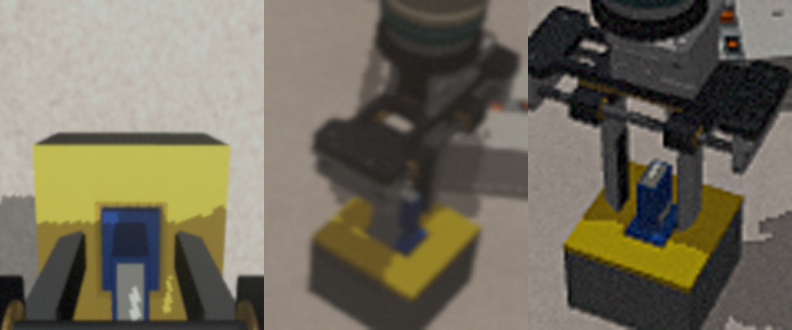

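Released. Retreat straight up, then back off and check from above.

Request:
arm_command:
  increments:
    - {"gripper": 0.045, "linear": [0, 0, -0.015], "rot": [0, 0, 0]}
    - {"gripper": 0.045, "linear": [0, 0, -0.04], "rot": [0, 0, 0]}
    - {"gripper": 0.06, "linear": [0, 0, -0.07], "rot": [0, 0, 0]}
    - {"gripper": 0.06, "linear": [0, 0, -0.1], "rot": [0, 0, 0]}
    - {"gripper": 0.06, "linear": [0, 0, -0.13], "rot": [0, 0, 0]}
    - {"gripper": 0.06, "linear": [-0.02, 0, -0.145], "rot": [0, 0, 0]}
    - {"gripper": 0.06, "linear": [-0.03, 0, -0.145], "rot": [0, 0, 0]}
    - {"gripper": 0.06, "linear": [-0.03, 0, -0.145], "rot": [0, 0, 0]}

```text
t: 18.85
tool_pos: [0.5009, 0.1033, 0.3203]
orientation: [-3.141, 0.0, 1.211]
ft_force: [0.8, 0.6, 0.3]
grip_width: 0.0602
```

Run:
```python
from h import *
for i in range(3): W=cam("wrist")
S=cam("scene");D=cam("side");save(S,"sf");save(D,"df")
inc([.5,.13,.3],1.212)
a=ortho(W,(.5116,.1298),.070,.06,.0003)
def up(r,c,w=40,h=50):
    x,y=c; return cv2.resize(r["image"][y-h:y+h,x-w:x+w,::-1],(320,400),interpolation=cv2.INTER_CUBIC)
cv2.imwrite("pics/f.png",cv2.resize(np.hstack([cv2.resize(a,(400,400)),up(S,(302,200)),up(D,(255,225))]),(800,308)))
cv2.imwrite("pics/fo.png",cv2.resize(a,(600,600)))
```

```text
t 19.1 pos [0.5014 0.1045 0.3195] rpy [-3.1396e+00  6.0000e-04  1.2130e+00] F [0.3 0.7 0.1] w 0.0601
lin [ 0.0234 -0.0102  0.0195] rot [-0.002   0.0006  0.001 ]
```

View pics/f.png

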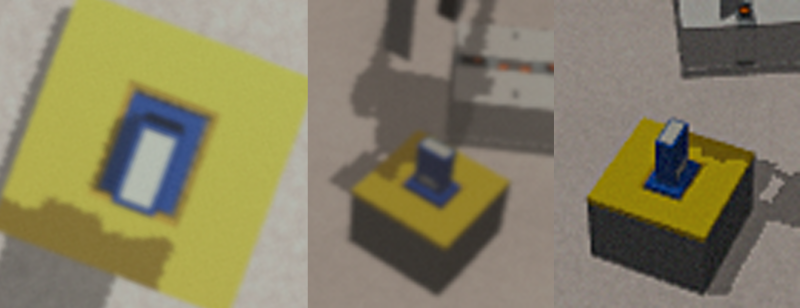

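View pics/fo.png

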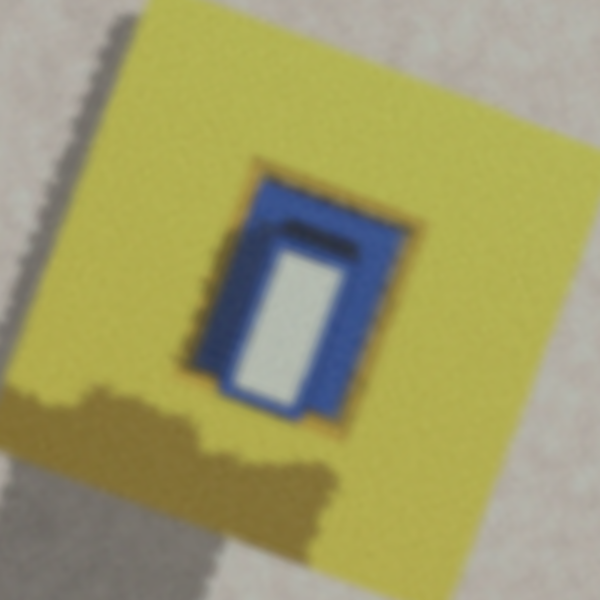

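View pics/sf.png

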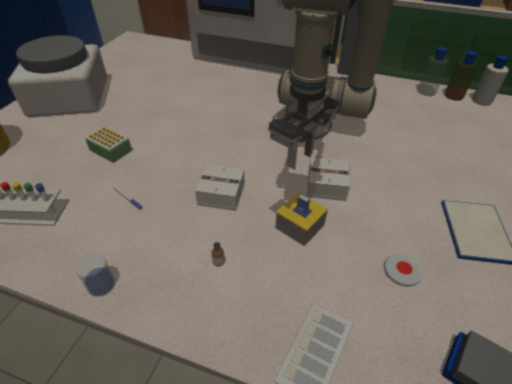

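```bash
python3 -c "
from workcell import ctrl
print(ctrl.hand_in(),ctrl.state()['t'])"
```

```text
the job is handed in; nothing more can be done
the job is handed in; nothing more can be done
```

The cartridge is out of the dock and seated in the service stand's pocket. I handed the job in at about 19 s of the 58 s allowed.

**Choosing the dock:** I took the cartridge's dock at scene pixel (222, 187), the one farthest to the robot's right. The empty look-alike was at (328, 180).

**Rocking and lifting:** I gripped the cartridge at 40 N and rocked it about its foot, to +0.225 rad and then to −0.245 rad.
- **+y clip:** its gauge mark moved about 4.9 mm, read in the wrist camera.
- **−y clip:** its mark moved about 4.4 mm. This reading is less certain because it came only from the low-resolution scene camera, which puts it near the 4 mm needed to clear. The last extra push showed no further change there.
- **Lift:** a 6 mm test lift met no resistance, so I raised the cartridge clear of the dock.

**Seating:** contact came at a TCP height of 0.1761 m against 0.176 m expected, and I pressed to about 8 N before letting go. After release, the pictures show the flange square inside the pocket and the gripper clear of it. In the final scene picture the bottle, dish and pen appear where they started.

**Disagreement between checks:** the flange position from the scene and side cameras was 5–7 mm off in x from the wrist view. I relied on the wrist view and the contact height.

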